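# Lock the chuck ring and trip the start plunger

## Robot

A 6-joint arm with a two-finger parallel gripper is mounted at the origin on a cart in front of the work surface, level with it; the furniture and walls round the work are solid. World frame = base frame: x ahead of the robot, y to its left, z up, the work surface at z = 0. Lengths are in m, angles in rad, forces in N, time in s.
With the tool pointing down it reaches from about 0.375 to 0.825 m from the base axis. Payload 5.5 kg.
Tool frame: the origin (TCP) lies at the very end of the fingers, on their centre line; the grasp point (between the pads) lies behind it (manip.tcp_to_grasp is the z of the grasp point in the tool frame, in m); z points along the fingers, y is the line along which they close (so a half turn about z gives the same grasp; the last joint's range is limited). The gripper opens to 85 mm and grips with 20 to 120 N. Pads are 22 mm wide; open, the fingers measure 114 mm over their backs; the gripper's body (76 mm by 85 mm) begins 54 mm behind the grasp point. The pads swing forward as they close: fully open they stand 13 mm farther back than shut.
Start: joints at [-1.115, 0.314, -0.047, 1.21, 0, 1.571], TCP at [0.264, -0.539, 0.231] pointing down, gripper open.
Joint ranges: [-2.67, 2.67], [-0.69, 1.73], [-1.03, 1.25], [-2.08, 2.16], [-1.42, 1.45], [-3.14, 3.14]. Speed limits (rad/s): [2.39, 2.39, 3.01, 3.14, 3.14, 3.14].

## Interface

Orientations are given as [roll, pitch, yaw] about the fixed x, y, z axes, in that order (R = Rz(yaw) Ry(pitch) Rx(roll)).
In Python, from plant import manip gives the robot as it stands.
- The arm moves only by the tool servo_tool, never from a script. Its argument "increments" is a list of rows, each an object with "claw": the finger opening in mm, from 0 to 85.4; "delta_pos": the shift along the tool's x, y, z each as a share of 25 mm, from -1 to 1, a list of three; "rotation": the turn, a rotation vector about the tool's x, y, z each as a share of 0.1 rad, from -1 to 1, a list of three. In form: [{"claw": claw, "delta_pos": [dx, dy, dz], "rotation": [ax, ay, az]}, ...]. A call has 1 to 8 rows; each row shifts and turns the commanded pose from where the row before left it, along the tool's axes as they then stand; what a row does not reach is not made up. A row lasts 1/12 s, in which the tool goes at most 41.7 mm and 7.16 degrees, less where a joint would pass 70% of its speed; a pose out of reach is approached as far as the arm can. A call with a number of a shift or a turn outside -1 to 1 is refused whole. A call with a gripper value outside its range is refused whole. The fingers move at their own pace and stop on an object; the grip force is fixed at half the most. Time passes only in rows, so rows that do not move let the fingers close. It gives the time, the measured TCP pose, the force, the opening and the grip force at its end, in the units of the state.
- manip.get_obs(): the state, without advancing time (a new reading comes with each control period).
- manip.get_image(name): name is "scene" or "side" or "wrist"; returns a dict with "image" (400x640x3 uint8, red, green, blue), "camera_matrix" (3x3 intrinsics, pixels), "T" (4x4, takes a point from camera to world coordinates); the wrist camera has in their place "T_tool_cam" (4x4, takes a point from camera to tool coordinates, whose origin is the TCP and whose axes are the flange's). Camera axes: x right, y down, z forward; pixel columns grow to the right and rows downward; lengths in m; the calibration is good to about 2 mm. A picture is of the moment at which its call begins: read the wrist's pose just before it. There is no depth.
- manip.hand_in(): hands the job in; it is judged then, once.
The state is a dict: "time_s": time; "qpos": joint angles; "joint_vel": joint speeds; "joint_efforts": joint torques, N m; "tool_pos": TCP position; "tool_rot": TCP orientation; "wrist_force": force on the tool from outside, world axes, zero at the start; "wrist_torque": the same for the moment, N m; "grip_width": opening from 0.0 (shut) to 1.0 (fully open); "grasp_force": force on a finger pad.
Only numpy, scipy, OpenCV 4.12 (cv2) and the standard library are available. Lean on these libraries where they do the work, as an engineer would, in place of code of your own. Each camera call takes 0.05 s, during which the arm holds its last target. There are 200 camera calls.

## Task

The gear in the bench chuck is ready to be checked: take the chuck's lock ring by its red post and turn it clockwise (seen from above) all the way to its stop, where the post's arm stands over the green mark. Only when it is locked, push the sprung yellow plunger of the start switch fully down, then let it come back up; the ring must stay locked. Leave the loose tools and the dish where they lie.

Things in the scene. Friction and masses are not known exactly. Their poses are not given: they have to be found in the camera images.
- chuck: grey round bench chuck, bolted down: foot flange 230 mm across and 12 mm high, body 120 mm across and 50 mm high, with a steel gear held in its top (gear top 74 mm high). Origin on the ring's axis at bench level, z up. On the flange are a green mark 12 mm wide (locked) and a thin white mark (open); a dark stop pin 68 mm high stands just past the green mark
- lock_ring (a joint): turn of the captive dark steel lock ring (134 mm across, its top 68 mm above the bench) about the chuck's vertical axis, rad: 0 at the white open mark, grows clockwise seen from above, 1.40 at the stop with the arm over the green mark. It stays where it is left; about 3 N at the post turns it
- ring_post (a point): point on the axis of the red upright post on the ring's arm, 15 mm below the post's top. The post is 16 mm in diameter, round, from 66 to 120 mm above the bench, 85 mm from the chuck's axis; this point is 105 mm above the bench
- locked_mark (a point): the green mark on the chuck's flange, 105 mm from the chuck's axis, 14 mm above the bench: the direction from the chuck's axis in which the post stands when locked
- switch: grey start switch box, bolted down, 80 x 80 mm foot, 54 mm high; origin under its centre at bench level
- plunger (a joint): how far the plunger is pushed down, m: 0 up, 0.014 fully down; a spring pushes it back, 2 N at the start and 7 N at the bottom
- plunger_top (a point): centre of the top of the yellow mushroom-headed plunger, 40 mm in diameter, 93.5 mm above the bench when up; it moves straight down
- driver: loose green-handled screwdriver, 200 mm long, 27 mm high; origin under its middle, long axis y
- torch: loose black pocket torch, 111 mm long, 27 mm thick; origin under its middle, long axis y
- dish: loose round metal parts dish, 132 mm across, 26 mm high; origin under its centre
- spanner: loose steel spanner, 169 x 36 x 6 mm; origin under its middle, long axis y
Mind the look-alikes: they are no part of the job. What is shaped like the switch but purple or turquoise is not meant.

How it is judged:
On the way, in this order (a step that is already met when the one before it is completed fails the run):
1. the lock ring is turned to its locked mark (joint above 1.31 rad of 1.40) (value of joint lock_ring above 1.31 rad), for 0.2 s.
2. the plunger is pushed fully down (more than 12 of its 14 mm) (value of joint lock_ring above 1.31 rad and value of joint plunger above 0.012 m), for 0.1 s.
At the end, for the whole second after the job is handed in: the lock ring stands at rest at its locked mark (above 1.31 rad, within 0.09 rad of the stop), the plunger has come back up (less than 3 mm down), and the screwdriver, torch, dish and spanner lie within 30 mm of where they were (value of joint lock_ring above 1.31 rad and value of joint plunger below 0.003 m and velocity of joint lock_ring between -0.05 and 0.05 rad/s and distance of each of driver, torch, dish, spanner from where it was at the start of the episode below 0.03 m); the robot touches nothing.
It fails at once if the plunger is pushed more than 5 mm while the lock ring is not locked (below 1.25 rad) (value of joint plunger above 0.005 m and value of joint lock_ring below 1.25 rad).
It fails at once if the screwdriver is moved more than 30 mm (distance of driver from where it was at the start of the episode above 0.03 m).
It fails at once if the torch is moved more than 30 mm (distance of torch from where it was at the start of the episode above 0.03 m).
It fails at once if the metal parts dish is moved more than 30 mm (distance of dish from where it was at the start of the episode above 0.03 m).
It fails at once if the spanner is moved more than 30 mm (distance of spanner from where it was at the start of the episode above 0.03 m).
It also fails if it takes over 43 s, if anything falls off the work surface, if the arm or the gripper's body presses on something with over 40 N, if the wrist force passes 120 N, or if a joint passes its speed limit or range.

## Working session

There is one attempt and no reset: what is moved stays moved. The work goes in short steps, Python scripts to look and compute and a tool call to move; the robot and the scene stay as the last step left them, time stands still between calls to the robot, and variables do not carry over. Pictures are saved under pics/ and viewed, at most 10 in all, crops included, and the job is handed in when it is done.

Besides the shell and the picture viewer there is one more tool, called after "Request:" by a JSON object that holds its "op" and its "data". servo_tool: Moves the arm, as the interface text tells. Shift numbers are shares of 25 mm and turn numbers shares of 0.1 rad, none past 1 either way. Its arguments: {"type":"object","properties":{"increments":{"type":"array","items":{"type":"object","properties":{"claw":{"type":"number"},"delta_pos":{"type":"array","items":{"type":"number","minimum":-1,"maximum":1}},"rotation":{"type":"array","items":{"type":"number","minimum":-1,"maximum":1}}}}}},"required":["increments"]}

```bash
mkdir -p pics; cat > h.py <<'E'
import numpy as np, cv2
from plant import manip
def pix(im,p):
    c=np.linalg.inv(im["T"])@np.append(p,1); u=im["camera_matrix"]@c[:3]; return u[:2]/u[2]
def ray(im,u,z):
    T=im["T"]; d=T[:3,:3]@np.linalg.inv(im["camera_matrix"])@np.array([u[0],u[1],1.]); o=T[:3,3]
    return o+d*(z-o[2])/d[2]
E
python3 - <<'E'
from h import *
import pickle
ims={n:manip.get_image(n) for n in("scene","side")}
pickle.dump(ims,open("ims.pkl","wb"))
for n,i in ims.items():
    cv2.imwrite(f"pics/{n}0.png",i["image"][:,:,::-1]); print(n,i["T"].round(3).tolist(),i["camera_matrix"][0,0])
o=manip.get_obs();print(o, manip.tcp_to_grasp)
E
```

```text
scene [[-0.658, -0.52, 0.545, -0.372], [-0.753, 0.45, -0.48, 0.964], [0.005, -0.726, -0.688, 1.197], [0.0, 0.0, 0.0, 1.0]] 377.52986257594733
side [[0.842, -0.297, 0.45, -0.354], [-0.539, -0.428, 0.726, -1.238], [-0.023, -0.854, -0.52, 1.137], [0.0, 0.0, 0.0, 1.0]] 518.629271056027
{'time_s': 0.1, 'qpos': array([-1.11502397e+00,  3.14155022e-01, -4.79506897e-02,  1.21019516e+00,
       -1.62893262e-05,  1.57077557e+00]), 'joint_vel': array([-3.50961988e-04,  3.75704763e-04,  1.91898639e-03, -9.99994287e-04,
        4.93783975e-05,  5.39469308e-04]), 'joint_efforts': array([-2.13482435e-04, -5.40767169e+01,  3.40542197e+01,  1.11637852e-02,
        3.11840188e-05, -1.93031536e-05]), 'tool_pos': array([ 0.2638673 , -0.53830345,  0.2305334 ]), 'tool_rot': array([-3.14008811e+00,  1.62580796e-05,  4.55793133e-01]), 'wrist_force': array([ 0.05422609, -0.49843191,  0.84491045]), 'wrist_torque': array([-0.01690271, -0.00933313, -0.0211577 ]), 'grasp_force': 0.0, 'grip_width': 1.005468835656115} -0.0187
```

View pics/scene0.png

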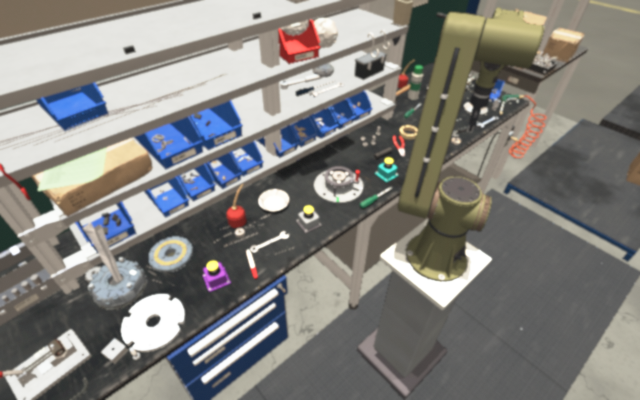

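View pics/side0.png

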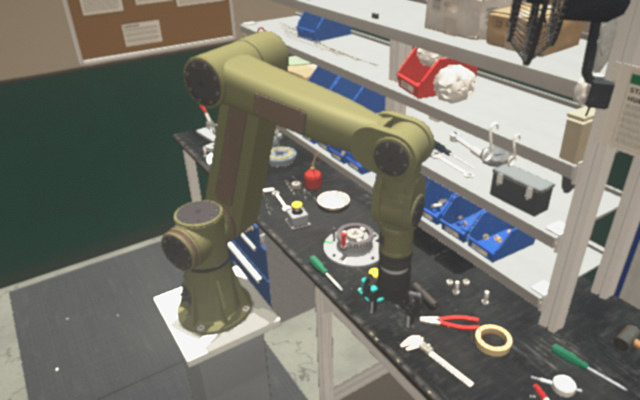

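Scene view: the chuck is at about (340,183), the grey switch with yellow plunger at (309,214), and the purple (214,275) and turquoise (387,168) boxes are look-alikes. Side view: the chuck is at (352,242) and the switch at (297,210). I'll zoom in on both.

```bash
python3 - <<'E'
from h import *
import pickle
ims=pickle.load(open("ims.pkl","rb"))
a=ims["scene"]["image"][150:250,250:410]; b=ims["side"]["image"][180:300,255:400]
A=cv2.resize(a,(800,500),interpolation=cv2.INTER_CUBIC);B=cv2.resize(b,(725,600),interpolation=cv2.INTER_CUBIC)
cv2.imwrite("pics/a.png",A[:,:,::-1]);cv2.imwrite("pics/b.png",B[:,:,::-1])
i,s=ims["scene"],ims["side"]
print("chuck",ray(i,(340,184),.012),ray(s,(352,243),.012)); print("plunger",ray(i,(309,208),.0935),ray(s,(297,205),.0935))
E
```

```text
chuck [ 0.54584765 -0.0032796   0.012     ] [0.5533047  0.02237452 0.012     ]
plunger [0.45924569 0.26223654 0.0935    ] [0.45751192 0.25190965 0.0935    ]
```

View pics/a.png

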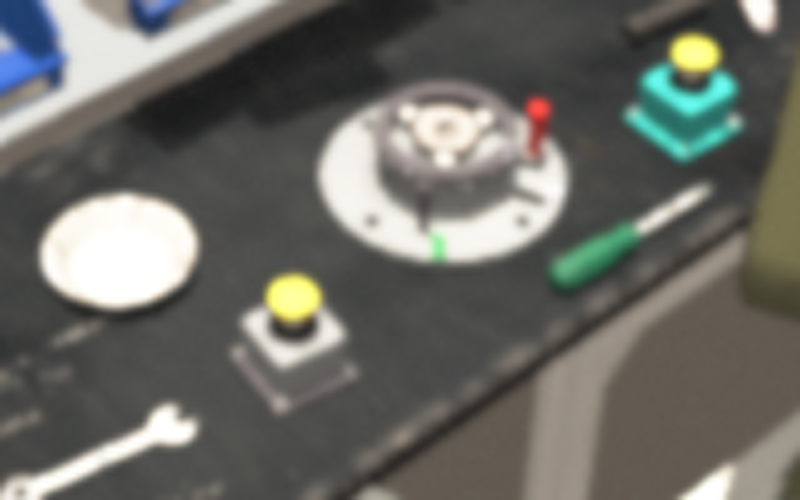

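View pics/b.png

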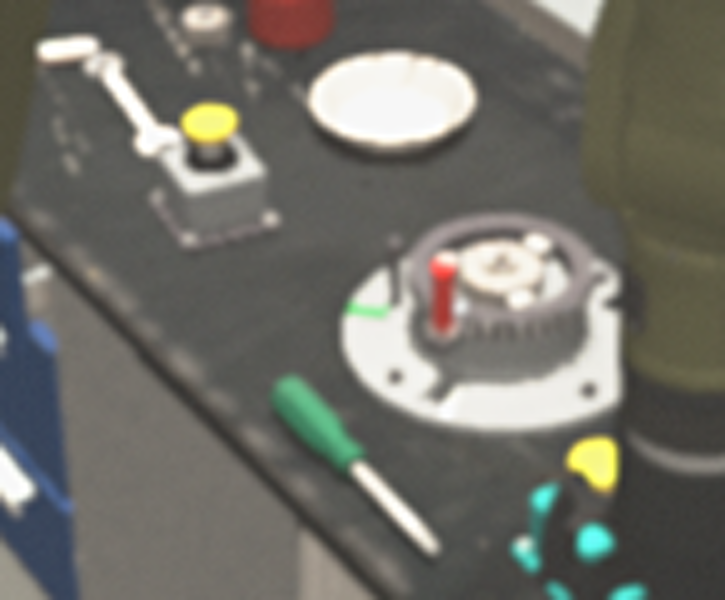

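Crops (5x). In a: gear top centre (446,127), post top (539,104), green mark (438,248), plunger top (293,291). In b: gear (502,265), post top (444,260), green (367,310), plunger (210,121). The post starts on the robot's -y side, near the white mark.

```bash
python3 - <<'E'
from h import *
import pickle
ims=pickle.load(open("ims.pkl","rb"));i,s=ims["scene"],ims["side"]
A=lambda x,y:(x/5+249.6,y/5+149.6); B=lambda x,y:(x/5+254.6,y/5+179.6)
for n,a,b,z in(("gear",(446,127),(502,265),.074),("post",(539,104),(444,260),.12),("green",(438,248),(367,310),.012),("plung",(293,293),(210,121),.0935)):
    p,q=ray(i,A(*a),z),ray(s,B(*b),z)
    P=[im["camera_matrix"]@np.linalg.inv(im["T"])[:3] for im in(i,s)]
    X=cv2.triangulatePoints(P[0],P[1],np.array(A(*a)),np.array(B(*b)))
    print(n,p.round(4),q.round(4),(X[:3]/X[3]).ravel().round(4))
# colour centroids
for n,im in ims.items():
    hsv=cv2.cvtColor(im["image"],cv2.COLOR_RGB2HSV)
    for c,(h0,h1),roi in(("red",(0,8),None),("yellow",(24,34),None),("green",(50,70),None)):
        m=cv2.inRange(hsv,(h0,130,90),(h1,255,255)); k,_,st,ce=cv2.connectedComponentsWithStats(m)
        for j in range(1,k):
            if 4<st[j,4]<300 and 290<ce[j][0]<365 and 160<ce[j][1]<260: print(n,c,st[j],ce[j].round(2))
E
```

```text
gear [0.5461 0.0085 0.074 ] [ 0.5488 -0.0016  0.074 ] [0.552  0.0035 0.0691]
post [ 0.4771 -0.0371  0.12  ] [ 0.4805 -0.0277  0.12  ] [ 0.4756 -0.0338  0.1246]
green [0.4798 0.0779 0.012 ] [0.4853 0.0797 0.012 ] [0.4826 0.0774 0.0131]
plung [0.4605 0.2655 0.0935] [0.4607 0.2604 0.0935] [0.4625 0.2639 0.091 ]
scene red [355 169   5   9  27] [357.19 172.33]
scene yellow [304 205  10   5  14] [308.07 206.64]
scene yellow [305 212   7   2  10] [308.3 212.6]
side red [304 169  18  20 287] [312.57 178.54]
side red [341 233   5  13  39] [343.03 238.46]
side yellow [291 201  11   7  47] [296.34 203.98]
```

Request:
{"op": "servo_tool", "data": {"increments": [{"claw":85,"delta_pos":[0.5,-0.43,0],"rotation":[0,0,0]},{"claw":85,"delta_pos":[1,-0.87,0],"rotation":[0,0,0]},{"claw":85,"delta_pos":[1,-0.87,0],"rotation":[0,0,0]},{"claw":85,"delta_pos":[1,-0.87,0],"rotation":[0,0,0]},{"claw":85,"delta_pos":[1,-0.87,0],"rotation":[0,0,0]},{"claw":85,"delta_pos":[1,-0.87,0],"rotation":[0,0,0]},{"claw":85,"delta_pos":[1,-0.87,0],"rotation":[0,0,0]},{"claw":85,"delta_pos":[1,-0.87,0],"rotation":[0,0,0]}]}}

```text
time_s: 0.77
tool_pos: [0.3608, -0.3082, 0.231]
tool_rot: [-3.141, 0.0, 0.455]
wrist_force: [0.9, -0.2, 0.2]
grip_width: 0.998
grasp_force: 0.0
```

Request:
{"op": "servo_tool", "data": {"increments": [{"claw":85,"delta_pos":[1,-0.87,0],"rotation":[0,0,0]},{"claw":85,"delta_pos":[1,-0.87,0],"rotation":[0,0,0]},{"claw":85,"delta_pos":[1,-0.87,0],"rotation":[0,0,0]},{"claw":85,"delta_pos":[1,-0.87,0],"rotation":[0,0,0]},{"claw":85,"delta_pos":[1,-0.87,0],"rotation":[0,0,0]},{"claw":85,"delta_pos":[1,-0.87,0],"rotation":[0,0,0]},{"claw":85,"delta_pos":[0.5,-0.43,0],"rotation":[0,0,0]},{"claw":85,"delta_pos":[0,0,0],"rotation":[0,0,0]}]}}

```text
time_s: 1.43
tool_pos: [0.4452, -0.1087, 0.231]
tool_rot: [-3.141, -0.0, 0.46]
wrist_force: [0.4, -0.1, 0.3]
grip_width: 0.996
grasp_force: 0.0
```

```bash
python3 - <<'E'
from h import *
import pickle
from scipy.spatial.transform import Rotation as R
o=manip.get_obs(); w=manip.get_image("wrist"); T=np.eye(4);T[:3,:3]=R.from_euler("xyz",o["tool_rot"]).as_matrix();T[:3,3]=o["tool_pos"]
w["T"]=T@w["T_tool_cam"]; pickle.dump(w,open("w1.pkl","wb"))
print(o["time_s"],o["tool_pos"],o["tool_rot"],w["T"][:3,3],w["camera_matrix"][0,0])
cv2.imwrite("pics/w1.png",w["image"][:,:,::-1])
for n,p in(("gear",(.55,.003,.074)),("post",(.476,-.034,.12)),("green",(.4826,.0774,.012))): print(n,pix(w,p).round(1))
E
```

```text
1.4333 [ 0.44524292 -0.10867624  0.23100222] [-3.14050332e+00 -4.18683052e-04  4.60159792e-01] [ 0.5056324  -0.07828533  0.37374541] 322.2102929486308
gear [257.1   7.2]
post [251.9 111.5]
green [177.   53.7]
```

View pics/w1.png

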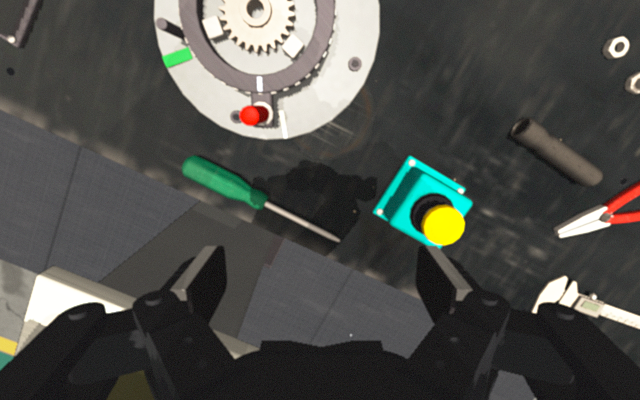

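The wrist view shows the gear bore at (257,10), the post top at (250,115), the green mark at (177,57) with the stop pin beside it, and the white mark at (284,123).

```bash
python3 - <<'E'
from h import *
import pickle
w=pickle.load(open("w1.pkl","rb"))
c=ray(w,(257,10),.074);print("c",c)
for n,u,z in(("post",(250,115),.12),("green",(177,57),.013),("white",(284,123),.013)):
    p=ray(w,u,z);d=p-c;print(n,p.round(4),np.hypot(*d[:2]).round(4),np.degrees(np.arctan2(d[1],d[0])).round(1))
E
```

```text
c [0.54803311 0.00222654 0.074     ]
post [ 0.473  -0.0337  0.12  ] 0.0832 -154.4
green [0.4796 0.0759 0.013 ] 0.1005 132.9
white [ 0.4679 -0.0516  0.013 ] 0.0966 -146.1
```

Request:
{"op": "servo_tool", "data": {"increments": [{"claw":85,"delta_pos":[0.77,-0.73,0],"rotation":[0,0,0]},{"claw":85,"delta_pos":[0.77,-0.73,0],"rotation":[0,0,0]},{"claw":85,"delta_pos":[0.77,-0.73,0],"rotation":[0,0,0]},{"claw":85,"delta_pos":[0,0,1],"rotation":[0,0,0]},{"claw":85,"delta_pos":[0,0,1],"rotation":[0,0,0]},{"claw":85,"delta_pos":[0,0,0],"rotation":[0,0,0]}]}}

```text
time_s: 1.98
tool_pos: [0.469, -0.0373, 0.1772]
tool_rot: [-3.138, 0.006, 0.455]
wrist_force: [-2.0, 0.1, -0.9]
grip_width: 0.996
grasp_force: 0.0
```

Request:
{"op": "servo_tool", "data": {"increments": [{"claw":85,"delta_pos":[0,0,1],"rotation":[0,0,0]},{"claw":85,"delta_pos":[0,0,1],"rotation":[0,0,0]},{"claw":85,"delta_pos":[0,0,1],"rotation":[0,0,0]},{"claw":85,"delta_pos":[0,0,0.6],"rotation":[0,0,0]},{"claw":85,"delta_pos":[0,0,0],"rotation":[0,0,0]},{"claw":85,"delta_pos":[0,0,0],"rotation":[0,0,0]}]}}

```text
time_s: 2.48
tool_pos: [0.4717, -0.0378, 0.0916]
tool_rot: [-3.141, 0.001, 0.454]
wrist_force: [-0.1, 0.6, 0.4]
grip_width: 0.996
grasp_force: 0.0
```

Request:
{"op": "servo_tool", "data": {"increments": [{"claw":8,"delta_pos":[0,0,0],"rotation":[0,0,0]},{"claw":8,"delta_pos":[0,0,0],"rotation":[0,0,0]},{"claw":8,"delta_pos":[0,0,0],"rotation":[0,0,0]},{"claw":8,"delta_pos":[0,0,0],"rotation":[0,0,0]},{"claw":8,"delta_pos":[0,0,0],"rotation":[0,0,0]},{"claw":8,"delta_pos":[0,0,0],"rotation":[0,0,0]},{"claw":8,"delta_pos":[0,0,0],"rotation":[0,0,0]},{"claw":8,"delta_pos":[0,0,0],"rotation":[0,0,0]}]}}

```text
time_s: 3.15
tool_pos: [0.4722, -0.0365, 0.0919]
tool_rot: [-3.141, -0.001, 0.456]
wrist_force: [-1.5, 1.2, 4.6]
grip_width: 0.168
grasp_force: 58.4
```

Post is held. Now I'll follow the arc.

Request:
{"op": "servo_tool", "data": {"increments": [{"claw":8,"delta_pos":[0.01,-0.17,0],"rotation":[0,0,0.5]},{"claw":8,"delta_pos":[0.01,-0.17,0],"rotation":[0,0,0.5]},{"claw":8,"delta_pos":[0.01,-0.17,0],"rotation":[0,0,0.5]},{"claw":8,"delta_pos":[0.01,-0.17,0],"rotation":[0,0,0.5]},{"claw":8,"delta_pos":[0.01,-0.17,0],"rotation":[0,0,0.5]},{"claw":8,"delta_pos":[0.01,-0.17,0],"rotation":[0,0,0.5]}]}}

```text
time_s: 3.65
tool_pos: [0.4636, -0.0128, 0.0919]
tool_rot: [3.141, 0.003, 0.154]
wrist_force: [-9.1, -1.8, 13.6]
grip_width: 0.169
grasp_force: 59.5
```

Request:
{"op": "servo_tool", "data": {"increments": [{"claw":8,"delta_pos":[0.01,-0.24,0],"rotation":[0,0,0.7]},{"claw":8,"delta_pos":[0.01,-0.24,0],"rotation":[0,0,0.7]},{"claw":8,"delta_pos":[0.01,-0.24,0],"rotation":[0,0,0.7]},{"claw":8,"delta_pos":[0.01,-0.24,0],"rotation":[0,0,0.7]},{"claw":8,"delta_pos":[0.01,-0.24,0],"rotation":[0,0,0.7]},{"claw":8,"delta_pos":[0.01,-0.24,0],"rotation":[0,0,0.7]},{"claw":8,"delta_pos":[0.01,-0.24,0],"rotation":[0,0,0.7]},{"claw":8,"delta_pos":[0,0,0],"rotation":[0,0,0]}]}}

```text
time_s: 4.32
tool_pos: [0.4553, -0.0689, 0.0923]
tool_rot: [-3.057, 0.013, -0.21]
wrist_force: [0.0, 0.4, -0.4]
grip_width: 0.093
grasp_force: 0.0
```

The grip slipped and the tool went off the wrong way, so I'll look.

```bash
python3 - <<'E'
from h import *
import pickle
from scipy.spatial.transform import Rotation as R
o=manip.get_obs(); w=manip.get_image("wrist"); T=np.eye(4);T[:3,:3]=R.from_euler("xyz",o["tool_rot"]).as_matrix();T[:3,3]=o["tool_pos"]
w["T"]=T@w["T_tool_cam"]; pickle.dump(w,open("w2.pkl","wb"))
print({k:np.round(v,3) for k,v in o.items()})
cv2.imwrite("pics/w2.png",w["image"][:,:,::-1])
s=manip.get_image("side");cv2.imwrite("pics/s2.png",cv2.resize(s["image"][130:330,200:440],(720,600))[:,:,::-1])
E
```

```text
{'time_s': np.float64(4.317), 'qpos': array([-0.211,  0.173, -0.57 ,  0.841,  0.084,  3.141]), 'joint_vel': array([ 0.038, -0.004,  0.001, -0.012,  0.008, -0.001]), 'joint_efforts': array([-4.1900e-01, -4.0005e+01,  2.8751e+01,  3.4100e-01,  4.6400e-01,
       -1.0000e-03]), 'tool_pos': array([ 0.455, -0.069,  0.092]), 'tool_rot': array([-3.057,  0.013, -0.21 ]), 'wrist_force': array([ 0.045,  0.418, -0.355]), 'wrist_torque': array([-0.126, -0.004,  0.009]), 'grasp_force': np.float64(0.0), 'grip_width': np.float64(0.093)}
```

View pics/w2.png

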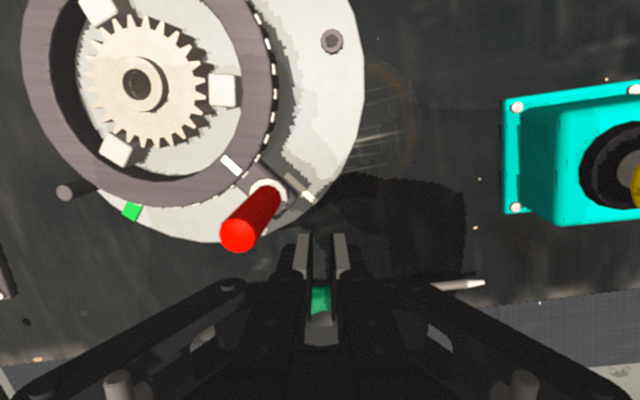

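The last joint hit its range limit: q6 = q1 − yaw + π, so I need the half-turned grasp (yaw ≈ 3.6). The post top is at (240,235), standing free, and nothing else was disturbed. I'll rise, then turn half round.

Request:
{"op": "servo_tool", "data": {"increments": [{"claw":8,"delta_pos":[0,0,-0.5],"rotation":[0,0,0]},{"claw":8,"delta_pos":[0,0,-1],"rotation":[0,0,-0.5]},{"claw":8,"delta_pos":[0,0,-1],"rotation":[0,0,-1]},{"claw":8,"delta_pos":[0,0,-1],"rotation":[0,0,-1]},{"claw":8,"delta_pos":[0,0,-1],"rotation":[0,0,-1]},{"claw":8,"delta_pos":[0,0,0],"rotation":[0,0,-1]},{"claw":8,"delta_pos":[0,0,0],"rotation":[0,0,-1]},{"claw":8,"delta_pos":[0,0,0],"rotation":[0,0,0]}]}}

```text
time_s: 5.08
tool_pos: [0.4558, -0.0762, 0.2051]
tool_rot: [-3.064, -0.035, 0.346]
wrist_force: [-0.5, -0.3, -1.0]
grip_width: 0.095
grasp_force: 0.0
```

```bash
python3 - <<'E'
from h import *
import pickle
w=pickle.load(open("w2.pkl","rb"))
print(manip.get_obs()["qpos"].round(3))
c=ray(w,(140,84),.074);print("c",c)
for n,u,z in(("post",(240,235),.12),("green",(131,211),.013)):
    p=ray(w,u,z);d=p-c;print(n,p.round(4),np.hypot(*d[:2]).round(4),np.degrees(np.arctan2(d[1],d[0])).round(1))
E
```

```text
[-0.226  0.079 -0.4    1.105  0.085  2.568]
c [0.54856876 0.00333969 0.074     ]
post [ 0.4788 -0.0444  0.12  ] 0.0845 -145.6
green [0.4737 0.083  0.013 ] 0.1093 133.2
```

Request:
{"op": "servo_tool", "data": {"increments": [{"claw":85,"delta_pos":[0,0,0],"rotation":[0,0,-1]},{"claw":85,"delta_pos":[0,0,0],"rotation":[0,0,-1]},{"claw":85,"delta_pos":[0,0,0],"rotation":[0,0,-1]},{"claw":85,"delta_pos":[0,0,0],"rotation":[0,0,-1]},{"claw":85,"delta_pos":[0,0,0],"rotation":[0,0,-1]},{"claw":85,"delta_pos":[0,0,0],"rotation":[0,0,-1]},{"claw":85,"delta_pos":[0,0,0],"rotation":[0,0,-1]},{"claw":85,"delta_pos":[0,0,0],"rotation":[0,0,-1]}]}}

```text
time_s: 5.75
tool_pos: [0.4551, -0.0761, 0.2041]
tool_rot: [-3.11, -0.08, 1.145]
wrist_force: [0.6, -0.2, -0.6]
grip_width: 0.995
grasp_force: 0.0
```

Request:
{"op": "servo_tool", "data": {"increments": [{"claw":85,"delta_pos":[0,0,0],"rotation":[0,0,-1]},{"claw":85,"delta_pos":[0,0,0],"rotation":[0,0,-1]},{"claw":85,"delta_pos":[0,0,0],"rotation":[0,0,-1]},{"claw":85,"delta_pos":[0,0,0],"rotation":[0,0,-1]},{"claw":85,"delta_pos":[0,0,0],"rotation":[0,0,-1]},{"claw":85,"delta_pos":[0,0,0],"rotation":[0,0,-1]},{"claw":85,"delta_pos":[0,0,0],"rotation":[0,0,-1]},{"claw":85,"delta_pos":[0,0,0],"rotation":[0,0,-1]}]}}

```text
time_s: 6.42
tool_pos: [0.455, -0.0761, 0.2041]
tool_rot: [3.106, -0.078, 1.948]
wrist_force: [-0.0, -0.5, -1.3]
grip_width: 0.996
grasp_force: 0.0
```

Request:
{"op": "servo_tool", "data": {"increments": [{"claw":85,"delta_pos":[0,0,0],"rotation":[0,0,-1]},{"claw":85,"delta_pos":[0,0,0],"rotation":[0,0,-1]},{"claw":85,"delta_pos":[0,0,0],"rotation":[0,0,-1]},{"claw":85,"delta_pos":[0,0,0],"rotation":[0,0,-1]},{"claw":85,"delta_pos":[0,0,0],"rotation":[0,0,-1]},{"claw":85,"delta_pos":[0,0,0],"rotation":[0,0,-1]},{"claw":85,"delta_pos":[0,0,0],"rotation":[0,0,-1]},{"claw":85,"delta_pos":[0,0,0],"rotation":[0,0,-1]}]}}

```text
time_s: 7.08
tool_pos: [0.4551, -0.0761, 0.2041]
tool_rot: [3.061, -0.029, 2.747]
wrist_force: [-0.9, 0.2, 0.3]
grip_width: 0.991
grasp_force: 0.0
```

Request:
{"op": "servo_tool", "data": {"increments": [{"claw":85,"delta_pos":[0,0,0],"rotation":[0,0,-1]},{"claw":85,"delta_pos":[0,0,0],"rotation":[0,0,-1]},{"claw":85,"delta_pos":[0,0,0],"rotation":[0,0,-1]},{"claw":85,"delta_pos":[0,0,0],"rotation":[0,0,-1]},{"claw":85,"delta_pos":[0,0,0],"rotation":[0,0,-1]},{"claw":85,"delta_pos":[0,0,0],"rotation":[0,0,-1]},{"claw":85,"delta_pos":[0,0,0],"rotation":[0,0,-1]},{"claw":85,"delta_pos":[0,0,0],"rotation":[0,0,0]}]}}

```text
time_s: 7.75
tool_pos: [0.4551, -0.0762, 0.2041]
tool_rot: [3.061, 0.03, -2.84]
wrist_force: [0.3, 0.4, -0.1]
grip_width: 0.994
grasp_force: 0.0
```

```bash
cat > go.py <<'E'
# go.py x y z yaw : remaining shift / turn in tool axes, in shares
from h import *
import sys
from scipy.spatial.transform import Rotation as R
x,y,z,yaw=map(float,sys.argv[1:5]); o=manip.get_obs()
Rc=R.from_euler("xyz",o["tool_rot"]); Rt=R.from_euler("xyz",[np.pi,0,yaw]); d=np.array([x,y,z])-o["tool_pos"]
print("t",o["time_s"],"rot",o["tool_rot"].round(3),"pos",o["tool_pos"].round(4),"q",o["qpos"].round(2))
print("shift now",(Rc.inv().apply(d)/.025).round(2),"shift level",(Rt.inv().apply(d)/.025).round(2),"turn",((Rc.inv()*Rt).as_rotvec()/.1).round(2))
E
python3 go.py .4786 -.045 .2051 3.742
```

```text
t 7.75 rot [ 3.061  0.03  -2.84 ] pos [ 0.4551 -0.0762  0.2041] q [-0.23  0.08 -0.4   1.1   0.08 -0.53]
shift now [-1.27  0.91  0.07] shift level [-1.48  0.5  -0.04] turn [ 0.76  0.42 -2.98]
```

Request:
{"op": "servo_tool", "data": {"increments": [{"claw":85,"delta_pos":[0,0,0],"rotation":[0.25,0.14,-1]},{"claw":85,"delta_pos":[0,0,0],"rotation":[0.25,0.14,-1]},{"claw":85,"delta_pos":[0,0,0],"rotation":[0.25,0.14,-1]},{"claw":85,"delta_pos":[-0.74,0.25,0],"rotation":[0,0,0]},{"claw":85,"delta_pos":[-0.74,0.25,0],"rotation":[0,0,0]},{"claw":85,"delta_pos":[0,0,0],"rotation":[0,0,0]},{"claw":85,"delta_pos":[0,0,0],"rotation":[0,0,0]}]}}

```text
time_s: 8.33
tool_pos: [0.4787, -0.0447, 0.2041]
tool_rot: [3.141, -0.0, -2.541]
wrist_force: [-0.1, -0.3, 0.6]
grip_width: 1.0
grasp_force: 0.0
```

```bash
python3 go.py .4786 -.045 .09 3.742
```

```text
t 8.3333 rot [ 3.141 -0.    -2.541] pos [ 0.4787 -0.0447  0.2041] q [-0.09  0.1  -0.37  1.1   0.   -0.69]
shift now [ 0.01 -0.01  4.57] shift level [ 0.01 -0.01  4.57] turn [ 0. -0.  0.]
```

Request:
{"op": "servo_tool", "data": {"increments": [{"claw":85,"delta_pos":[0,0,1],"rotation":[0,0,0]},{"claw":85,"delta_pos":[0,0,1],"rotation":[0,0,0]},{"claw":85,"delta_pos":[0,0,1],"rotation":[0,0,0]},{"claw":85,"delta_pos":[0,0,1],"rotation":[0,0,0]},{"claw":85,"delta_pos":[0,0,0.5],"rotation":[0,0,0]},{"claw":85,"delta_pos":[0,0,0],"rotation":[0,0,0]},{"claw":8,"delta_pos":[0,0,0],"rotation":[0,0,0]},{"claw":8,"delta_pos":[0,0,0],"rotation":[0,0,0]}]}}

```text
time_s: 9.0
tool_pos: [0.4791, -0.0459, 0.0929]
tool_rot: [-3.141, 0.001, -2.541]
wrist_force: [-0.1, 0.5, 0.1]
grip_width: 0.742
grasp_force: 0.0
```

Request:
{"op": "servo_tool", "data": {"increments": [{"claw":8,"delta_pos":[0,0,0],"rotation":[0,0,0]},{"claw":8,"delta_pos":[0,0,0],"rotation":[0,0,0]},{"claw":8,"delta_pos":[0,0,0],"rotation":[0,0,0]},{"claw":8,"delta_pos":[0,0,0],"rotation":[0,0,0]},{"claw":8,"delta_pos":[0,0,0],"rotation":[0,0,0]},{"claw":8,"delta_pos":[0,0,0],"rotation":[0,0,0]},{"claw":8,"delta_pos":[0,0,0],"rotation":[0,0,0]}]}}

```text
time_s: 9.58
tool_pos: [0.4781, -0.0439, 0.0928]
tool_rot: [3.138, 0.002, -2.539]
wrist_force: [-4.7, 5.3, 8.4]
grip_width: 0.164
grasp_force: 58.4
```

```bash
python3 go.py .4786 -.045 .09 3.742
```

```text
t 9.5833 rot [ 3.138e+00  2.000e-03 -2.539e+00] pos [ 0.4781 -0.0439  0.0928] q [-0.09  0.2  -0.54  0.84  0.   -0.7 ]
shift now [ 0.01 -0.05  0.11] shift level [ 0.01 -0.05  0.11] turn [0.03 0.02 0.02]
```

Request:
{"op": "servo_tool", "data": {"increments": [{"claw":8,"delta_pos":[-0.01,0.17,0],"rotation":[0,0,0.5]},{"claw":8,"delta_pos":[-0.01,0.24,0],"rotation":[0,0,0.7]},{"claw":8,"delta_pos":[-0.01,0.24,0],"rotation":[0,0,0.7]},{"claw":8,"delta_pos":[-0.01,0.24,0],"rotation":[0,0,0.7]},{"claw":8,"delta_pos":[-0.01,0.24,0],"rotation":[0,0,0.7]},{"claw":8,"delta_pos":[-0.01,0.24,0],"rotation":[0,0,0.7]},{"claw":8,"delta_pos":[-0.01,0.24,0],"rotation":[0,0,0.7]},{"claw":8,"delta_pos":[-0.01,0.24,0],"rotation":[0,0,0.7]}]}}

```text
time_s: 10.25
tool_pos: [0.4632, -0.0017, 0.0928]
tool_rot: [3.141, -0.001, -3.083]
wrist_force: [-5.3, 0.1, 9.5]
grip_width: 0.162
grasp_force: 59.3
```

```bash
python3 go.py .463 .002 .092 3.14
```

```text
t 10.25 rot [ 3.141e+00 -1.000e-03 -3.083e+00] pos [ 0.4632 -0.0017  0.0928] q [-0.    0.17 -0.57  0.83  0.   -0.06]
shift now [-0.    0.15  0.03] shift level [0.01 0.15 0.03] turn [ 0.   -0.01  0.61]
```

Request:
{"op": "servo_tool", "data": {"increments": [{"claw":8,"delta_pos":[-0.01,0.24,0],"rotation":[0,0,0.7]},{"claw":8,"delta_pos":[-0.01,0.24,0],"rotation":[0,0,0.7]},{"claw":8,"delta_pos":[-0.01,0.24,0],"rotation":[0,0,0.7]},{"claw":8,"delta_pos":[-0.01,0.24,0],"rotation":[0,0,0.7]},{"claw":8,"delta_pos":[-0.01,0.24,0],"rotation":[0,0,0.7]},{"claw":8,"delta_pos":[-0.01,0.24,0],"rotation":[0,0,0.7]},{"claw":8,"delta_pos":[-0.01,0.24,0],"rotation":[0,0,0.7]},{"claw":8,"delta_pos":[-0.01,0.24,0],"rotation":[0,0,0.7]}]}}

```text
time_s: 10.92
tool_pos: [0.4727, 0.0458, 0.0928]
tool_rot: [3.14, -0.004, 2.641]
wrist_force: [-9.1, 4.8, 12.9]
grip_width: 0.168
grasp_force: 59.7
```

Request:
{"op": "servo_tool", "data": {"increments": [{"claw":8,"delta_pos":[-0.01,0.17,0],"rotation":[0,0,0.5]},{"claw":8,"delta_pos":[-0.01,0.17,0],"rotation":[0,0,0.5]},{"claw":8,"delta_pos":[0,0.1,0],"rotation":[0,0,0.3]},{"claw":8,"delta_pos":[0,0.1,0],"rotation":[0,0,0.3]},{"claw":8,"delta_pos":[0,0.1,0],"rotation":[0,0,0.3]},{"claw":8,"delta_pos":[0,0.07,0],"rotation":[0,0,0.2]},{"claw":8,"delta_pos":[0,0,0],"rotation":[0,0,0]}]}}

```text
time_s: 11.5
tool_pos: [0.483, 0.0614, 0.0928]
tool_rot: [3.139, -0.006, 2.435]
wrist_force: [-8.8, 9.1, 12.6]
grip_width: 0.161
grasp_force: 59.6
```

```bash
python3 go.py .490 .063 .092 2.33
```

```text
t 11.5 rot [ 3.139 -0.006  2.435] pos [0.483  0.0614 0.0928] q [ 0.12  0.21 -0.52  0.84  0.01  0.83]
shift now [-0.17  0.23  0.03] shift level [-0.15  0.24  0.03] turn [ 0.02 -0.06  1.05]
```

Request:
{"op": "servo_tool", "data": {"increments": [{"claw":8,"delta_pos":[-0.03,0.07,0],"rotation":[0,0,0.2]},{"claw":8,"delta_pos":[-0.03,0.07,0],"rotation":[0,0,0.2]},{"claw":8,"delta_pos":[-0.03,0.07,0],"rotation":[0,0,0.2]},{"claw":8,"delta_pos":[-0.02,0.07,0],"rotation":[0,0,0.2]},{"claw":8,"delta_pos":[0,0,0],"rotation":[0,0,0]}]}}

```text
time_s: 11.92
tool_pos: [0.4879, 0.0667, 0.0928]
tool_rot: [3.138, -0.012, 2.356]
wrist_force: [-15.9, 15.2, 18.0]
grip_width: 0.167
grasp_force: 60.2
```

Request:
{"op": "servo_tool", "data": {"increments": [{"claw":8,"delta_pos":[0,0.05,0],"rotation":[0,0,0.1]},{"claw":8,"delta_pos":[0,0.05,0],"rotation":[0,0,0.1]},{"claw":8,"delta_pos":[0,0,0],"rotation":[0,0,0]}]}}

```text
time_s: 12.17
tool_pos: [0.4894, 0.0683, 0.0928]
tool_rot: [3.139, -0.012, 2.336]
wrist_force: [-15.8, 15.6, 17.1]
grip_width: 0.165
grasp_force: 60.2
```

Request:
{"op": "servo_tool", "data": {"increments": [{"claw":8,"delta_pos":[0.06,0.06,0],"rotation":[0,0,0.1]},{"claw":8,"delta_pos":[0.04,0.06,0],"rotation":[0,0,0.1]},{"claw":8,"delta_pos":[0,0.06,0],"rotation":[0,0,0.1]},{"claw":8,"delta_pos":[0,0,0],"rotation":[0,0,0]}]}}

```text
time_s: 12.5
tool_pos: [0.4901, 0.0683, 0.0926]
tool_rot: [-3.135, -0.005, 2.303]
wrist_force: [-17.4, -1.9, 22.5]
grip_width: 0.165
grasp_force: 61.1
```

Request:
{"op": "servo_tool", "data": {"increments": [{"claw":8,"delta_pos":[0,0.06,0],"rotation":[0,0,0.1]},{"claw":8,"delta_pos":[0,0.06,0],"rotation":[0,0,0.1]},{"claw":8,"delta_pos":[0,0,0],"rotation":[0,0,0]}]}}

```text
time_s: 12.75
tool_pos: [0.4901, 0.0684, 0.0925]
tool_rot: [-3.13, -0.004, 2.282]
wrist_force: [-25.1, -6.8, 31.0]
grip_width: 0.165
grasp_force: 62.3
```

```bash
python3 - <<'E'
from h import *
from scipy.spatial.transform import Rotation as R
o=manip.get_obs(); w=manip.get_image("wrist"); T=np.eye(4);T[:3,:3]=R.from_euler("xyz",o["tool_rot"]).as_matrix();T[:3,3]=o["tool_pos"]
cv2.imwrite("pics/w3.png",w["image"][:,:,::-1])
E
```

```text
(no output)
```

View pics/w3.png

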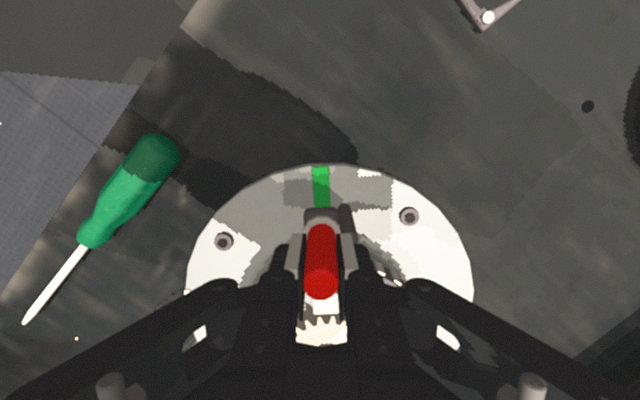

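The arm stands over the green mark (320,185) against the stop pin, and the reaction force is rising with no further motion, so the ring is locked. Next I'll release and rise.

Request:
{"op": "servo_tool", "data": {"increments": [{"claw":8,"delta_pos":[0,-0.05,0],"rotation":[0,0,0]},{"claw":70,"delta_pos":[0,0,0],"rotation":[0,0,0]},{"claw":85,"delta_pos":[0,0,0],"rotation":[0,0,0]},{"claw":85,"delta_pos":[0,0,0],"rotation":[0,0,0]},{"claw":85,"delta_pos":[0,0,0],"rotation":[0,0,0]},{"claw":85,"delta_pos":[0,0,0],"rotation":[0,0,0]}]}}

```text
time_s: 13.3
tool_pos: [0.4968, 0.0699, 0.092]
tool_rot: [3.141, 0.0, 2.283]
wrist_force: [0.3, 0.3, 0.4]
grip_width: 0.859
grasp_force: 0.0
```

Request:
{"op": "servo_tool", "data": {"increments": [{"claw":85,"delta_pos":[0,0,-0.5],"rotation":[0,0,0]},{"claw":85,"delta_pos":[0,0,-1],"rotation":[0,0,0]},{"claw":85,"delta_pos":[0,0,-1],"rotation":[0,0,0]},{"claw":85,"delta_pos":[0,0,-1],"rotation":[0,0,0]},{"claw":85,"delta_pos":[0,0,-1],"rotation":[0,0,0]},{"claw":0,"delta_pos":[0,0,0],"rotation":[0,0,0]},{"claw":0,"delta_pos":[0,0,0],"rotation":[0,0,0]}]}}

```text
time_s: 13.88
tool_pos: [0.4977, 0.07, 0.2059]
tool_rot: [3.138, 0.002, 2.283]
wrist_force: [0.3, 0.4, -0.5]
grip_width: 0.738
grasp_force: 0.0
```

```bash
python3 go.py .4615 .2625 .2 2.27; python3 - <<'E'
from h import *
s=manip.get_image("scene");cv2.imwrite("pics/s3.png",cv2.resize(s["image"][150:250,250:410],(800,500),interpolation=cv2.INTER_CUBIC)[:,:,::-1])
E
```

```text
t 13.8833 rot [3.138e+00 2.000e-03 2.283e+00] pos [0.4977 0.07   0.2059] q [ 0.14  0.14 -0.33  1.1   0.    1.  ]
shift now [6.77 3.94 0.24] shift level [6.83 3.85 0.23] turn [0.03 0.02 0.13]
```

View pics/s3.png

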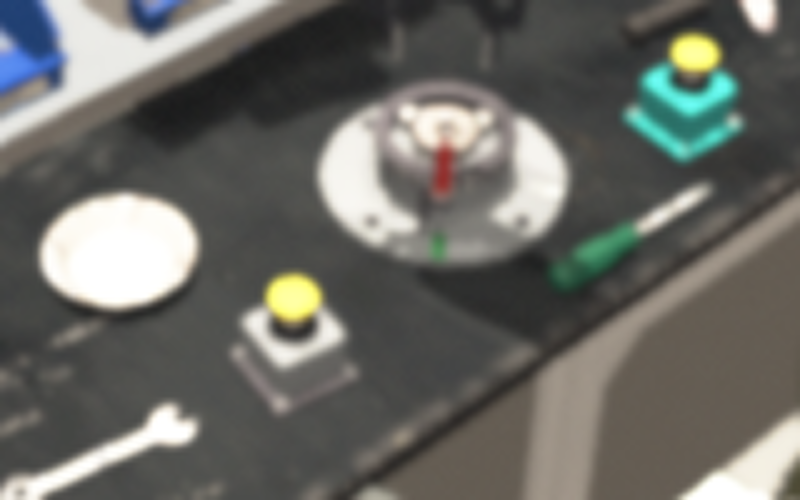

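The ring is locked, with the post (443,170) over the green mark, and the loose objects haven't moved. Now to a point above the grey switch's plunger.

Request:
{"op": "servo_tool", "data": {"increments": [{"claw":0,"delta_pos":[0.85,0.48,0],"rotation":[0,0,0]},{"claw":0,"delta_pos":[0.85,0.48,0],"rotation":[0,0,0]},{"claw":0,"delta_pos":[0.85,0.48,0],"rotation":[0,0,0]},{"claw":0,"delta_pos":[0.85,0.48,0],"rotation":[0,0,0]},{"claw":0,"delta_pos":[0.85,0.48,0],"rotation":[0,0,0]},{"claw":0,"delta_pos":[0.85,0.48,0],"rotation":[0,0,0]},{"claw":0,"delta_pos":[0.85,0.48,0],"rotation":[0,0,0]},{"claw":0,"delta_pos":[0.85,0.48,0],"rotation":[0,0,0]}]}}

```text
time_s: 14.6
tool_pos: [0.4565, 0.2618, 0.2027]
tool_rot: [-3.139, -0.001, 2.283]
wrist_force: [-0.2, 0.3, 0.2]
grip_width: -0.002
grasp_force: 0.0
```

Request:
{"op": "servo_tool", "data": {"increments": [{"claw":0,"delta_pos":[0,0,0],"rotation":[0,0,0]},{"claw":0,"delta_pos":[0,0,0],"rotation":[0,0,0]}]}}

```text
time_s: 14.77
tool_pos: [0.4567, 0.2616, 0.2028]
tool_rot: [-3.139, -0.0, 2.286]
wrist_force: [-0.4, -0.2, -0.2]
grip_width: 0.0
grasp_force: 0.0
```

```bash
python3 go.py .4615 .2625 .115 2.28; python3 - <<'E'
from h import *
from scipy.spatial.transform import Rotation as R
o=manip.get_obs(); w=manip.get_image("wrist"); T=np.eye(4);T[:3,:3]=R.from_euler("xyz",o["tool_rot"]).as_matrix();T[:3,3]=o["tool_pos"]
w["T"]=T@w["T_tool_cam"]
hsv=cv2.cvtColor(w["image"],cv2.COLOR_RGB2HSV);m=cv2.inRange(hsv,(22,130,80),(36,255,255));k,_,st,ce=cv2.connectedComponentsWithStats(m)
for j in range(1,k):
    if st[j,4]>100: print(st[j],ce[j],ray(w,ce[j],.0935))
E
```

```text
t 14.7667 rot [-3.139 -0.     2.286] pos [0.4567 0.2616 0.2028] q [ 0.52  0.19 -0.27  1.11 -0.    1.38]
shift now [-0.1   0.18  3.51] shift level [-0.1   0.17  3.51] turn [-0.02 -0.    0.06]
[ 305  164   47   47 1700] [328.40941176 187.20529412] [0.45689437 0.26746794 0.0935    ]
```

Request:
{"op": "servo_tool", "data": {"increments": [{"claw":0,"delta_pos":[0.04,0.17,1],"rotation":[0,0,0]},{"claw":0,"delta_pos":[0,0,1],"rotation":[0,0,0]},{"claw":0,"delta_pos":[0,0,1],"rotation":[0,0,0]},{"claw":0,"delta_pos":[0,0,0.8],"rotation":[0,0,0]},{"claw":0,"delta_pos":[0,0,0.3],"rotation":[0,0,0]},{"claw":0,"delta_pos":[0,0,0],"rotation":[0,0,0]},{"claw":0,"delta_pos":[0,0,0],"rotation":[0,0,0]}]}}

```text
time_s: 15.4
tool_pos: [0.4605, 0.264, 0.1022]
tool_rot: [-3.141, -0.0, 2.282]
wrist_force: [0.7, 0.2, -0.4]
grip_width: -0.001
grasp_force: 0.0
```

Request:
{"op": "servo_tool", "data": {"increments": [{"claw":0,"delta_pos":[0,0,0.2],"rotation":[0,0,0]},{"claw":0,"delta_pos":[0,0,0.2],"rotation":[0,0,0]},{"claw":0,"delta_pos":[0,0,0.15],"rotation":[0,0,0]},{"claw":0,"delta_pos":[0,0,0],"rotation":[0,0,0]},{"claw":0,"delta_pos":[0,0,0],"rotation":[0,0,0]}]}}

```text
time_s: 15.82
tool_pos: [0.4613, 0.2651, 0.089]
tool_rot: [3.139, 0.001, 2.283]
wrist_force: [2.2, 0.4, 2.9]
grip_width: 0.001
grasp_force: 1.5
```

Request:
{"op": "servo_tool", "data": {"increments": [{"claw":0,"delta_pos":[0,0,0.2],"rotation":[0,0,0]},{"claw":0,"delta_pos":[0,0,0.15],"rotation":[0,0,0]},{"claw":0,"delta_pos":[0,0,0.06],"rotation":[0,0,0]},{"claw":0,"delta_pos":[0,0,0],"rotation":[0,0,0]},{"claw":0,"delta_pos":[0,0,0],"rotation":[0,0,0]}]}}

```text
time_s: 16.23
tool_pos: [0.4614, 0.2652, 0.0793]
tool_rot: [3.139, 0.001, 2.283]
wrist_force: [0.0, -0.7, 12.2]
grip_width: -0.001
grasp_force: 6.0
```

Request:
{"op": "servo_tool", "data": {"increments": [{"claw":0,"delta_pos":[0,0,0.05],"rotation":[0,0,0]},{"claw":0,"delta_pos":[0,0,0],"rotation":[0,0,0]},{"claw":0,"delta_pos":[0,0,0],"rotation":[0,0,0]}]}}

```text
time_s: 16.48
tool_pos: [0.4615, 0.2653, 0.0791]
tool_rot: [3.138, 0.001, 2.283]
wrist_force: [-3.3, -2.6, 21.9]
grip_width: 0.002
grasp_force: 11.0
```

The plunger is at the bottom: 14 mm down, with the force past the spring's 7 N. Rising.

Request:
{"op": "servo_tool", "data": {"increments": [{"claw":0,"delta_pos":[0,0,-0.3],"rotation":[0,0,0]},{"claw":0,"delta_pos":[0,0,-0.6],"rotation":[0,0,0]},{"claw":0,"delta_pos":[0,0,-1],"rotation":[0,0,0]},{"claw":0,"delta_pos":[0,0,-1],"rotation":[0,0,0]},{"claw":0,"delta_pos":[0,0,-1],"rotation":[0,0,0]},{"claw":0,"delta_pos":[0,0,-1],"rotation":[0,0,0]},{"claw":0,"delta_pos":[0,0,0],"rotation":[0,0,0]},{"claw":0,"delta_pos":[0,0,0],"rotation":[0,0,0]}]}}

```text
time_s: 17.15
tool_pos: [0.4608, 0.2651, 0.2001]
tool_rot: [3.139, -0.0, 2.283]
wrist_force: [-0.4, -0.8, -0.1]
grip_width: 0.001
grasp_force: 0.0
```

```bash
python3 - <<'E'
from h import *
s=manip.get_image("scene");cv2.imwrite("pics/s4.png",cv2.resize(s["image"][150:250,250:410],(800,500),interpolation=cv2.INTER_CUBIC)[:,:,::-1])
E
```

```text
(no output)
```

View pics/s4.png

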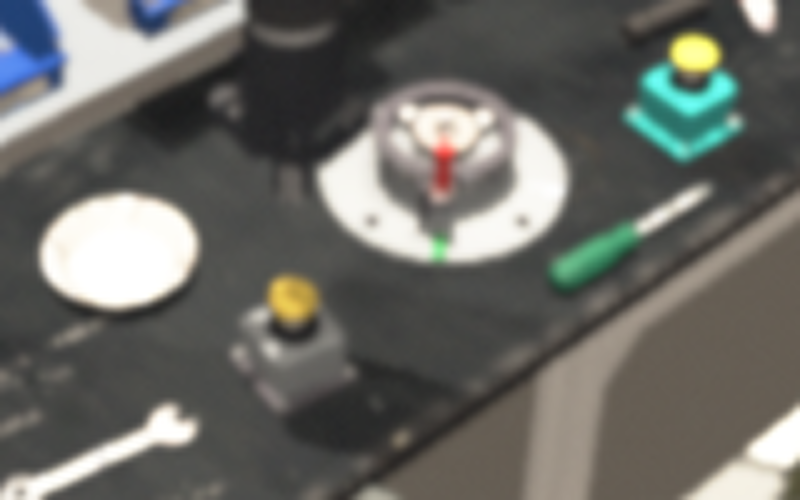

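The plunger (293,297) is back up, the post is still over the green mark, and the dish, spanner and screwdriver are where they were. Handing in.

```bash
python3 -c "
from plant import manip; print(manip.hand_in())"
```

```text
the job is handed in; nothing more can be done
None
```

The job is handed in, but hand-in returned no verdict: by force readings and images the ring is locked at its stop, the plunger went fully down and came back up, and the loose items in view did not move (first grip slipped at a wrist-joint limit, redone half-turned).

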